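# Bolt the lock-up box shut past its safety catch

## Task

Lock the blue steel box: press the red spring catch bar down with one fingertip and, while keeping it down, push the bolt by its black thumb tab with the other fingertip, fully home into the keeper. Then let go so that the catch springs all the way up and locks the bolt. Push only, do not pinch or lift anything, and leave the things on and around the box where they are.

Things in the scene. Friction and masses are not known exactly. Their poses are not given: they have to be found in the camera images.
- lockbox: low blue steel box, grey lid, fixed to the table, 190 (x) x 270 (y) x 50 mm high; origin: centre of its underside. Its +y points from the lid hinges to the keeper: the bolt slides along +y. Bolt centre line at box x +32 mm, catch bar centre line parallel to it at box x -32 mm; between bar and thumb tab a 34 mm gap, nothing there over 12 mm above the box top. Yaw within 0.45 rad.
- keeper (a point): top middle of the keeper, the steel staple on the box's rim that the bolt enters (box x +32, y +111 mm, 35 mm above the box top). Two more staples like it guide the bolt at box y -72 and +62 mm.
- bolt (a joint): travel of the bolt towards the keeper, m: 0 to 0.0015 at the start, 0.042 fully home at its stop. About 2 N of friction; stays where left. A peg of the catch stands in a notch under it: with the catch up it moves only some 2.5 mm. More notches every 14 mm, so a catch let up on the way drops in and blocks the bolt again; the last is at 0.042.
- catch (a joint): how far the red catch bar is pressed down, m: 0 up, 0.009 at its lower stop. Sprung: 2.5 N to begin, 6.5 N fully down, rises by itself. The bolt is free while this is over 0.0045 (aim for about 0.007).
- catch_pad (a point): centre of the flat top of the red catch bar, at box x -32, y -8 mm. The bar is 26 mm (box x) by 104 mm (box y), 10 mm thick, and moves straight down; its top is 46 mm above the box top (96 mm above the table) when up, 37 mm when fully down. A fingertip may slide along it. Under it is a dark housing 30 mm wide, 24 mm high.
- bolt_tab (a point): middle of the top edge of the bolt's black upright thumb tab, 118 mm above the table, at box x +32, y 0 mm plus the bolt's travel. Tab 34 mm wide (box x), 8 mm thick (box y; steel foot 16 mm thick up to 34 mm above the box top). The bolt bar's top is 31 mm above the box top, so a fingertip level with the pressed bar clears it and meets the tab. Push its -y face to box +y.
- collet_tall: bystander: steel collet, 25 mm across, 40 mm high, standing on the box lid near its front keeper corner (about box x -74, y +105 mm); origin at the centre of its underside
- collet_short: bystander: steel collet, 28 mm across, 22 mm high, standing on the box lid near the far hinge corner (about box x +76, y -85 mm); origin at the centre of its underside
- whetstone: bystander: grey whetstone 33 x 68 x 27 mm on the table; origin at the centre of its underside
- small_green_box: bystander: small green box 71 x 103 x 34 mm on the table; origin at the centre of its underside
- spray_can: bystander: aerosol can with red cap, 54 mm across, 193 mm high, standing at the far left; origin at the centre of its underside
- blank_dark: bystander: dark square wood blank 27 x 140 x 27 mm on the table at the left; origin at the centre of its underside
- blank_light: bystander: light square wood blank 27 x 120 x 27 mm on the table at the left; origin at the centre of its underside

How it is judged:
On the way, in this order (a step that is already met when the one before it is completed fails the run):
1. a fingertip holds the catch bar down while the bolt is still drawn back (value of joint catch above 0.0045 m and contact force between the fingers and catch above 0.5 N and value of joint bolt below 0.008 m), for 0.05 s.
2. with the catch still held down by one finger, a finger pushes the bolt through the middle of its travel (value of joint catch above 0.0045 m and contact force between the fingers and catch above 0.3 N and contact force between the fingers and bolt above 0.3 N and value of joint bolt between 0.012 and 0.036 m).
3. the bolt is home while the catch is still held down (value of joint catch above 0.0045 m and contact force between the fingers and catch above 0.3 N and value of joint bolt above 0.0385 m).
At the end, for the whole second after the job is handed in: the bolt is home (within 3.5 mm of its stop), the catch has sprung up to within 2 mm of its top position and so locks it, nothing moves, and every bystander is within 20 mm of where it stood (value of joint bolt above 0.0385 m and value of joint catch below 0.002 m and velocity of joint bolt below 0.005 m/s and distance of each of collet_tall, collet_short, whetstone, small_green_box, spray_can, blank_dark, blank_light from where it was at the start of the episode below 0.02 m); the robot touches nothing.
It fails at once if a bystander was moved more than 20 mm, lifted or knocked over (distance of any of collet_tall, collet_short, whetstone, small_green_box, spray_can, blank_dark, blank_light from where it was at the start of the episode above 0.02 m or angle between any of collet_tall, collet_short, whetstone, small_green_box, spray_can, blank_dark, blank_light's own z axis and vertical above 0.4 rad).
It also fails if it takes over 42 s, if anything falls off the work surface, if the arm or the gripper's body presses on something with over 40 N, if the wrist force passes 120 N, or if a joint passes its speed limit or range.

## Robot

A 6-joint arm with a two-finger parallel gripper is mounted at the origin on a cart in front of the work surface, level with it; the furniture and walls round the work are solid. World frame = base frame: x ahead of the robot, y to its left, z up, the work surface at z = 0. Lengths are in m, angles in rad, forces in N, time in s.
With the tool pointing down it reaches from about 0.35 to 0.975 m from the base axis. Payload 4.9 kg.
Tool frame: the origin (TCP) lies midway between the tips of the shut fingers; the grasp point (between the pads) lies 19 mm behind it; z points along the fingers, y is the line along which they close (so a half turn about z gives the same grasp; the last joint's range is limited). The gripper opens to 85 mm and grips with 20 to 120 N. Pads are 22 mm wide; open, the fingers measure 114 mm over their backs; the gripper's body (76 mm by 85 mm) begins 54 mm behind the grasp point. The pads swing forward as they close: fully open they stand 13 mm farther back than shut.
Start: joints at [-1.321, 0.053, 1.613, -0, 1.476, -0.119], TCP at [0.225, -0.583, 0.231] pointing down, gripper open.
Joint ranges: [-3.01, 3.01], [-1.01, 2.22], [0.06, 2.58], [-1.02, 4.17], [0.09, 2.62], [-3.14, 3.14]. Speed limits (rad/s): [2.57, 2.57, 3.14, 3.14, 3.14, 3.14].

## Interface

Orientations are given as a rotation vector (axis times angle).
In Python, from station import ctrl gives the robot as it stands.
- The arm moves only by the shell command python3 -m handwheel 'ROWS' [FORCE]. ROWS is JSON, a list of rows, each an object with "gripper": the gripper command: -1 is fully open, 1 is shut, values between are in proportion; "offset": the shift along the tool's x, y, z in mm, a list of three; "rotation": the turn, a rotation vector about the tool's x, y, z in rad, a list of three. A call has exactly 8 rows; each row is the pose to reach, as a shift and turn from the pose commanded when the call began, along the tool's axes at that moment; what a row does not reach only later rows make up. A row lasts 1/8 s, in which the tool goes at most 62.5 mm and 10.7 degrees, less where a joint would pass 70% of its speed; a pose out of reach is approached as far as the arm can. A call with a gripper value outside its range is refused whole. The fingers move at their own pace and stop on an object; FORCE is the grip in N (left out, the last holds). Time passes only in rows, so rows that repeat a pose let the fingers close, or fill a call up. It gives the time, the measured TCP pose, the force, the opening and the grip force at its end, in the units of the state.
- ctrl.get_obs(): the state, without advancing time (a new reading comes with each control period).
- ctrl.get_image(name): name is "scene" or "top"; returns a dict with "image" (480x640x3 uint8, red, green, blue), "fovy" (degrees; the focal length in pixels is half the picture's height over the tangent of half this angle, whatever the lens; pixels are square), "cx", "cy" (the principal point, pixels), "xyz" and "attitude" of the camera in the world. Camera axes: x right, y up, looking along -z (the intrinsics and any distortion apply to the point x, -y, -z); pixel columns grow to the right and rows downward; lengths in m; the calibration is good to about 2 mm. A picture is of the moment at which its call begins. There is no depth.
- ctrl.finish_job(): hands the job in; it is judged then, once.
The state is a dict: "t": time; "q": joint angles; "dq": joint speeds; "effort": joint torques, N m; "tool_pos": TCP position; "tool_rot": TCP orientation; "contact_force": force on the tool from outside, world axes, zero at the start; "wrist_torque": the same for the moment, N m; "opening": finger opening in m; "grip_force": force on a finger pad.
Only numpy, scipy, OpenCV 4.12 (cv2) and the standard library are available. Lean on these libraries where they do the work, as an engineer would, in place of code of your own. Each camera call takes 0.05 s, during which the arm holds its last target. There are 200 camera calls.

## Working session

There is one attempt and no reset: what is moved stays moved. The work goes in short steps, Python scripts to look and compute and a shell command to move; the robot and the scene stay as the last step left them, time stands still between calls to the robot, and variables do not carry over. Pictures are saved under pics/ and viewed, at most 10 in all, crops included, and the job is handed in when it is done.

```bash
ls; mkdir -p pics; python3 - <<'E'
from station import ctrl
import cv2
o=ctrl.get_obs(); print({k:o[k] for k in('t','tool_pos','tool_rot','opening','contact_force')})
for n in('scene','top'):
    d=ctrl.get_image(n); cv2.imwrite(f'pics/{n}0.png',d['image'][:,:,::-1]); print({k:v for k,v in d.items() if k!='image'})
E
```

```text
pics
{'t': 0.0, 'tool_pos': array([ 0.22513553, -0.58237858,  0.23004891]), 'tool_rot': array([-3.08632029e+00, -5.75647608e-01,  2.35417034e-04]), 'opening': 0.08528122461919148, 'contact_force': array([-0.47214623,  0.27964916, -0.65160161])}
{'fovy': 49.77380218383922, 'cx': 325.40237914190254, 'cy': 248.5987263402534, 'xyz': array([ 1.47970503, -0.50672863,  0.59547509]), 'attitude': array([1.00390034, 0.60918574, 0.97990869])}
{'fovy': 48.560119840195014, 'cx': 316.4549978174724, 'cy': 246.68741216104146, 'xyz': array([ 0.34848611, -0.03165731,  1.36628872]), 'attitude': array([ 0.12337145, -0.11755197, -1.56978542])}
```

View pics/scene0.png

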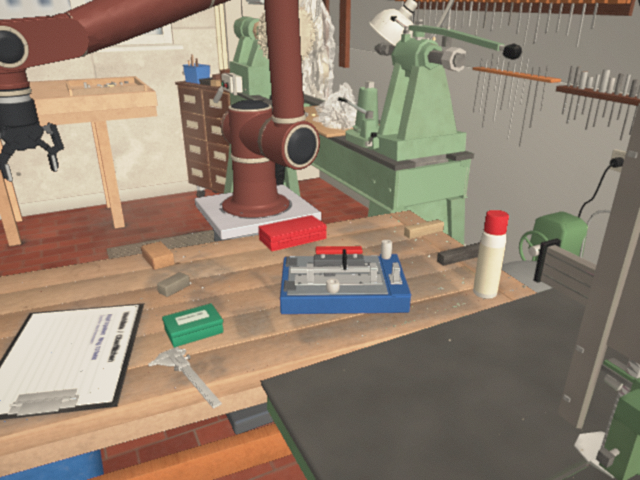

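View pics/top0.png

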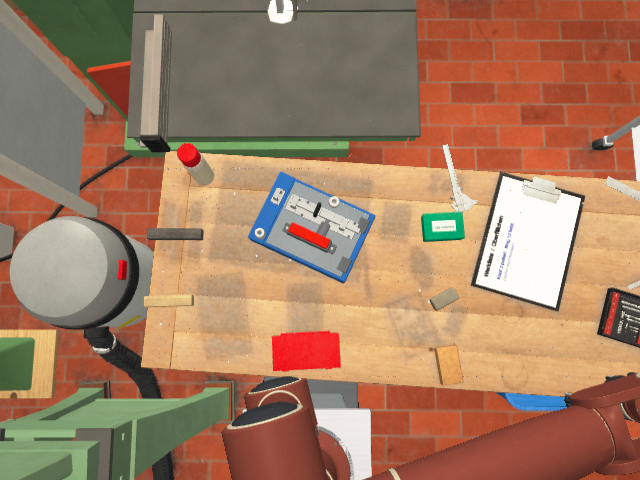

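The scene view shows the blue box at about (345,283), with the red bar at (338,249) and the black tab at (345,258). In the top view the red bar is at about (310,236), the tab at (317,209), the tall collet at (260,232), the short collet at (334,201) and the keeper at (278,195). Next I'll measure the bar, tab and box outline by casting rays.

```bash
cat > h.py <<'E'
import numpy as np, cv2
from scipy.spatial.transform import Rotation as R
from station import ctrl
def ray(d,p):
    f=240/np.tan(np.radians(d['fovy'])/2)
    p=np.atleast_2d(p).astype(float)
    v=np.c_[(p[:,0]-d['cx'])/f,-(p[:,1]-d['cy'])/f,-np.ones(len(p))]
    return R.from_rotvec(d['attitude']).apply(v)
def plane(d,p,z):
    v=ray(d,p); return d['xyz']+v*((z-d['xyz'][2])/v[:,2])[:,None]
def proj(d,X):
    f=240/np.tan(np.radians(d['fovy'])/2)
    c=R.from_rotvec(d['attitude']).inv().apply(np.atleast_2d(X)-d['xyz'])
    return np.c_[d['cx']+f*c[:,0]/-c[:,2],d['cy']-f*c[:,1]/-c[:,2]]
def mask(d,lo,hi,roi):
    h=cv2.cvtColor(d['image'],cv2.COLOR_RGB2HSV); h[...,0]=(h[...,0].astype(int)+30)%180
    m=cv2.inRange(h,np.array(lo),np.array(hi)); x0,y0,x1,y1=roi
    k=np.zeros_like(m); k[y0:y1,x0:x1]=m[y0:y1,x0:x1]; return k
def big(m): return max(cv2.findContours(m,0,1)[0],key=cv2.contourArea)
E
python3 - <<'E'
from h import *
T=ctrl.get_image('top');S=ctrl.get_image('scene')
c=big(mask(T,(20,120,80),(40,255,255),(270,205,345,260)))
r=cv2.minAreaRect(c);P=plane(T,cv2.boxPoints(r),.096);print('red',r,P.mean(0),np.linalg.norm(P-np.roll(P,1,0),axis=1))
e=[P[1]-P[0],P[2]-P[1]];e=max(e,key=np.linalg.norm);print('yaw',np.arctan2(-e[0],e[1]))
m=mask(T,(120,120,40),(155,255,255),(235,160,390,295))
c=cv2.convexHull(np.vstack([x for x in cv2.findContours(m,0,1)[0] if cv2.contourArea(x)>15]))
r=cv2.minAreaRect(c);print('blue',r)
for z in(.05,):
    P=plane(T,cv2.boxPoints(r),z);print(z,P.mean(0),P,np.linalg.norm(P-np.roll(P,1,0),axis=1))
c=big(mask(S,(20,120,80),(40,255,255),(305,235,370,262)));print('scene red',cv2.boundingRect(c))
a=cv2.resize(T['image'][165:290,240:385],None,fx=4,fy=4,interpolation=2)
b=cv2.resize(S['image'][225:325,270:420],None,fx=4,fy=4,interpolation=2)
out=np.zeros((1000,600,3),np.uint8)
cv2.imwrite('pics/t1.png',a[:,:,::-1]);cv2.imwrite('pics/s1.png',b[:,:,::-1])
E
```

```text
red ((308.7195129394531, 235.0243682861328), (42.67409133911133, 10.755826950073242), 24.775144577026367) [ 0.57357681 -0.00832958  0.096     ] [0.10371125 0.02645188 0.10400542 0.0263029 ]
yaw 2.7004799678810114
blue ((311.1662292480469, 226.58428955078125), (106.56964874267578, 74.68070983886719), 24.973909378051758)
0.05 [ 0.60445976 -0.01331436  0.05      ] [[ 0.57464762  0.14713649  0.05      ]
 [ 0.75032151  0.06948569  0.05      ]
 [ 0.63193595 -0.17559207  0.05      ]
 [ 0.46093398 -0.09428754  0.05      ]] [0.26686393 0.1920702  0.2721732  0.18934651]
scene red (315, 246, 48, 9)
```

View pics/t1.png

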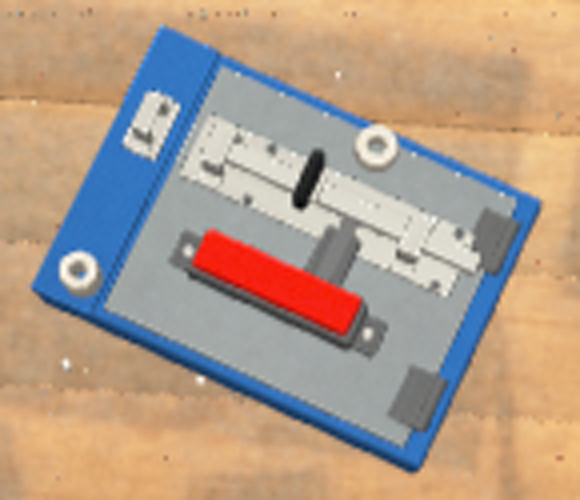

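View pics/s1.png

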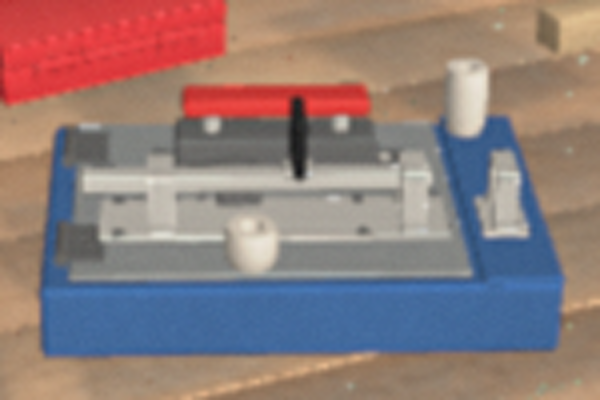

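Both crops are clear: red bar from (190,245) to (360,320), black tab at (309,179) in the top crop, which is full-image (317.3,209.8). The measured bar is 104 x 26 mm, the box is 270 x 190 mm, and the yaw is about -0.44. All of these match the given sizes. Next I'll check the tab and work out the approach.

```bash
cat >> h.py <<'E'
YAW=-.441; C=np.array([.6054,-.0143,0]); B=R.from_rotvec([0,0,YAW])
def box(p): return B.inv().apply(np.asarray(p)-C)*1000
GOAL=R.from_matrix(np.c_[B.apply([0,1,0]),B.apply([1,0,0]),[0,0,-1]])
def to(bx,by,z):
    "offset mm / rotation in current tool axes to bring TCP to box x,y mm, world z m"
    o=ctrl.get_obs(); r=R.from_rotvec(o['tool_rot']); g=B.apply([bx/1e3,by/1e3,0])+C; g[2]=z
    print('t',o['t'],'box',box(o['tool_pos']).round(1),'open',round(o['opening']*1e3,1),'F box',B.inv().apply(o['contact_force']).round(2))
    print('offset',(r.inv().apply(g-o['tool_pos'])*1e3).round(1),'rot',(r.inv()*GOAL).as_rotvec().round(3))
E
python3 - <<'E'
from h import *
T=ctrl.get_image('top')
print('tab',box(plane(T,[[317.25,209.75]],.118)), 'keeper',box(plane(T,[[240+152/4,165+124/4]],.085)))
to(0,-22,.2); to(0,-22,.13)
E
```

```text
tab [[ 29.67815022  -2.59664479 118.        ]] keeper [[ 26.71760979 103.36528294  85.        ]]
t 0.25 box [-101.2 -676.3  230.7] open 85.6 F box [0.16 0.28 0.6 ]
offset [ 543.6 -377.9   31.1] rot [-0.001 -0.    -0.761]
t 0.25 box [-101.2 -676.3  230.7] open 85.6 F box [0.16 0.28 0.6 ]
offset [ 543.6 -377.9  101.1] rot [-0.001 -0.    -0.761]
```

```bash
python3 -m handwheel '[{"gripper":-0.18,"offset":[50,-35,3],"rotation":[0,0,-0.1]},{"gripper":-0.18,"offset":[100,-70,6],"rotation":[0,0,-0.2]},{"gripper":-0.18,"offset":[150,-104,9],"rotation":[0,0,-0.3]},{"gripper":-0.18,"offset":[200,-139,12],"rotation":[0,0,-0.4]},{"gripper":-0.18,"offset":[250,-174,15],"rotation":[0,0,-0.5]},{"gripper":-0.18,"offset":[300,-209,18],"rotation":[0,0,-0.6]},{"gripper":-0.18,"offset":[350,-243,21],"rotation":[0,0,-0.7]},{"gripper":-0.18,"offset":[400,-278,24],"rotation":[0,0,-0.76]}]'
python3 -c "
from h import *
to(0,-25,.16)"
```

```text
t: 1.25
tool_pos: [0.4991, -0.1777, 0.2074]
tool_rot: [2.652, 1.683, 0.001]
contact_force: [-0.0, -0.2, 0.5]
opening: 0.0507
grip_force: 0.0
t 1.25 box [ -26.4 -193.1  207.4] open 50.7 F box [ 0.08 -0.2   0.52]
offset [168.1  26.6  47.4] rot [0.001 0.    0.001]
```

```bash
python3 -m handwheel '[{"gripper":-0.18,"offset":[40,7,12],"rotation":[0,0,0]},{"gripper":-0.18,"offset":[80,13,24],"rotation":[0,0,0]},{"gripper":-0.18,"offset":[120,20,36],"rotation":[0,0,0]},{"gripper":-0.18,"offset":[150,24,44],"rotation":[0,0,0]},{"gripper":-0.18,"offset":[166,27,47],"rotation":[0,0,0]},{"gripper":-0.18,"offset":[166,27,47],"rotation":[0,0,0]},{"gripper":-0.18,"offset":[166,27,47],"rotation":[0,0,0]},{"gripper":-0.18,"offset":[166,27,47],"rotation":[0,0,0]}]'
python3 - <<'E'
from h import *
to(0,-25,.12)
S=ctrl.get_image('scene');T=ctrl.get_image('top')
b=cv2.resize(S['image'][190:320,250:430],None,fx=4,fy=4,interpolation=2)
cv2.imwrite('pics/s2.png',b[:,:,::-1])
E
```

```text
t: 2.25
tool_pos: [0.5935, -0.0419, 0.1608]
tool_rot: [2.655, 1.678, 0.001]
contact_force: [0.4, 0.8, 0.7]
opening: 0.0504
grip_force: 0.0
t 2.25 box [  1.  -30.1 160.8] open 50.4 F box [-0.02  0.89  0.73]
offset [ 5.1 -1.  40.8] rot [ 0.001  0.    -0.002]
```

View pics/s2.png

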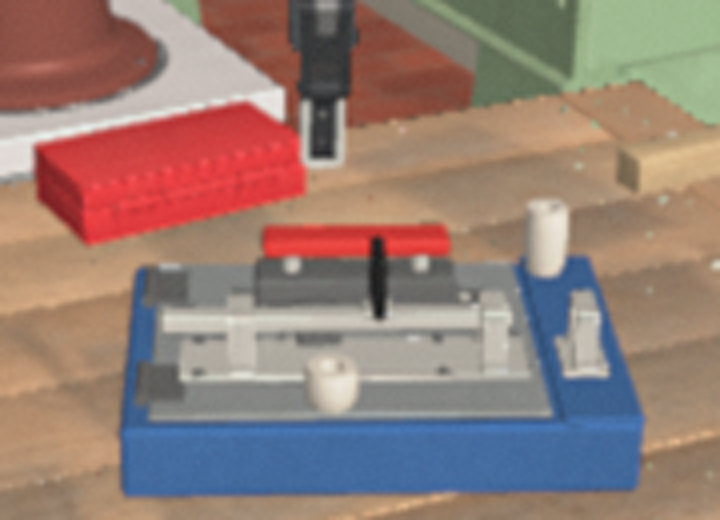

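The scene crop shows the finger pair above the box at the left of the tab. The near fingertip's lower edge is at crop (322,163), which is full-image (330.5,230.8). I'll use that to estimate how far the tips sit above the TCP.

```bash
python3 - <<'E'
from h import *
S=ctrl.get_image('scene')
for z in(.155,.16,.165,.17):print(z,proj(S,B.apply([.0395+.001,-.030,z])+C*[1,1,1]))
to(0,-25,.105)
E
python3 -m handwheel '[{"gripper":-0.18,"offset":[2,-1,10],"rotation":[0,0,0]},{"gripper":-0.18,"offset":[3,-1,20],"rotation":[0,0,0]},{"gripper":-0.18,"offset":[4,-1,30],"rotation":[0,0,0]},{"gripper":-0.18,"offset":[4,-1,40],"rotation":[0,0,0]},{"gripper":-0.18,"offset":[4,-1,50],"rotation":[0,0,0]},{"gripper":-0.18,"offset":[4,-1,55],"rotation":[0,0,0]},{"gripper":-0.18,"offset":[4,-1,55],"rotation":[0,0,0]},{"gripper":-0.18,"offset":[4,-1,55],"rotation":[0,0,0]}]'
python3 - <<'E'
from h import *
to(0,-25,.09)
S=ctrl.get_image('scene');T=ctrl.get_image('top')
b=cv2.resize(S['image'][200:320,270:430],None,fx=5,fy=5,interpolation=2)
cv2.imwrite('pics/s3.png',b[:,:,::-1])
E
```

```text
0.155 [[330.46691562 238.16810896]]
0.16 [[330.49007783 235.93864433]]
0.165 [[330.51333573 233.69997013]]
0.17 [[330.53668989 231.45202919]]
t 2.4 box [  0.9 -29.8 160.6] open 50.7 F box [ 0.01 -0.27 -0.38]
offset [ 4.8 -0.9 55.6] rot [ 0.001 -0.    -0.002]
t: 3.4
tool_pos: [0.5948, -0.037, 0.1058]
tool_rot: [2.654, 1.68, 0.001]
contact_force: [0.3, 0.4, -1.0]
opening: 0.0506
grip_force: 0.0
t 3.4 box [ 1.000e-01 -2.500e+01  1.058e+02] open 50.6 F box [ 0.15  0.47 -1.02]
offset [ 0.  -0.1 15.8] rot [ 0.001 -0.    -0.001]
```

View pics/s3.png

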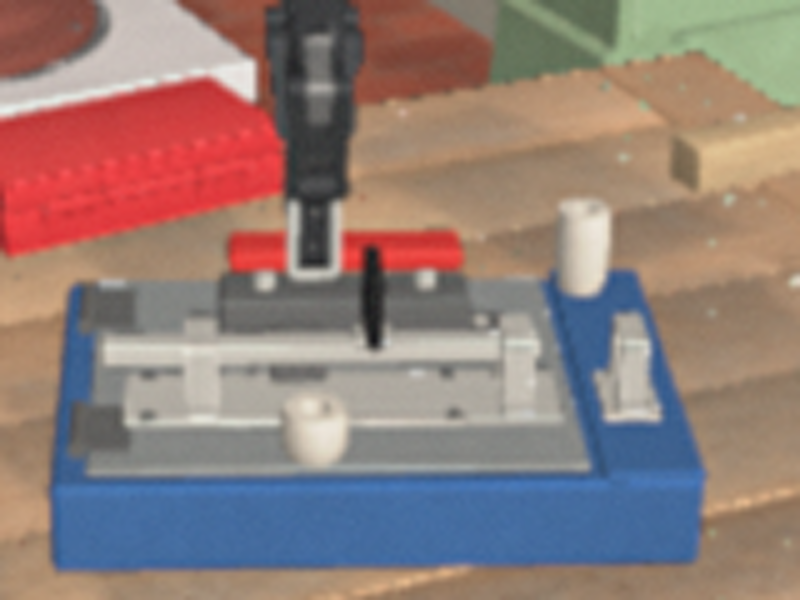

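The crop shows the near tip just left of the tab, its lower edge at full-image (332.6,255.4). Rays put the tips about 8–9 mm above the TCP. I'll descend in small steps and watch the force.

```bash
python3 -m handwheel '[{"gripper":-0.18,"offset":[0,0,5],"rotation":[0,0,0]},{"gripper":-0.18,"offset":[0,0,10],"rotation":[0,0,0]},{"gripper":-0.18,"offset":[0,0,15],"rotation":[0,0,0]},{"gripper":-0.18,"offset":[0,0,17],"rotation":[0,0,0]},{"gripper":-0.18,"offset":[0,0,19],"rotation":[0,0,0]},{"gripper":-0.18,"offset":[0,0,21],"rotation":[0,0,0]},{"gripper":-0.18,"offset":[0,0,21],"rotation":[0,0,0]},{"gripper":-0.18,"offset":[0,0,21],"rotation":[0,0,0]}]'
python3 - <<'E'
from h import *
for i in range(4):
    S=ctrl.get_image('scene'); o=ctrl.get_obs(); print(o['contact_force'].round(2),o['wrist_torque'].round(3))
to(0,-25,.08)
m=mask(S,(20,120,60),(40,255,255),(310,230,372,262)); print(cv2.boundingRect(big(m)), [int(np.where(m[:,x])[0].min()) for x in (346,350,354,358)])
E
```

```text
t: 4.5
tool_pos: [0.5944, -0.0369, 0.0847]
tool_rot: [-2.654, -1.681, 0.0]
contact_force: [-2.7, -0.0, 5.5]
opening: 0.0503
grip_force: 2.7
[-2.31  0.43  5.84] [0.082 0.575 0.034]
[-3.38 -0.7   5.33] [0.059 0.592 0.055]
[-2.86  0.43  5.71] [0.097 0.549 0.001]
[-2.18 -0.36  5.86] [0.103 0.549 0.012]
t 4.7 box [ -0.3 -25.2  84.8] open 50.6 F box [-1.82 -1.26  5.86]
offset [0.2 0.3 4.8] rot [-0.     0.    -0.001]
(310, 230, 17, 13) [249, 249, 249, 249]
```

The force is about 5.7 N up, and the bar's top edge has dropped 3 px (about 6.7 mm), so the catch is held at about 7 mm. Now I'll push along box +y, which is tool +x.

```bash
python3 -m handwheel '[{"gripper":-0.18,"offset":[4,0,0],"rotation":[0,0,0]},{"gripper":-0.18,"offset":[8,0,0],"rotation":[0,0,0]},{"gripper":-0.18,"offset":[12,0,0],"rotation":[0,0,0]},{"gripper":-0.18,"offset":[16,0,0],"rotation":[0,0,0]},{"gripper":-0.18,"offset":[20,0,0],"rotation":[0,0,0]},{"gripper":-0.18,"offset":[24,0,0],"rotation":[0,0,0]},{"gripper":-0.18,"offset":[28,0,0],"rotation":[0,0,0]},{"gripper":-0.18,"offset":[32,0,0],"rotation":[0,0,0]}]'
python3 - <<'E'
from h import *
to(0,30,.084)
S=ctrl.get_image('scene')
b=cv2.resize(S['image'][200:320,270:430],None,fx=5,fy=5,interpolation=2)
cv2.imwrite('pics/s4.png',b[:,:,::-1])
E
```

```text
t: 5.7
tool_pos: [0.6083, -0.0097, 0.0851]
tool_rot: [2.652, 1.679, -0.003]
contact_force: [-3.5, -6.0, 5.9]
opening: 0.0505
grip_force: 3.7
t 5.7 box [ 0.7  5.4 85.1] open 50.5 F box [-0.59 -6.92  5.87]
offset [24.6 -0.7  1. ] rot [ 0.002  0.003 -0.001]
```

View pics/s4.png

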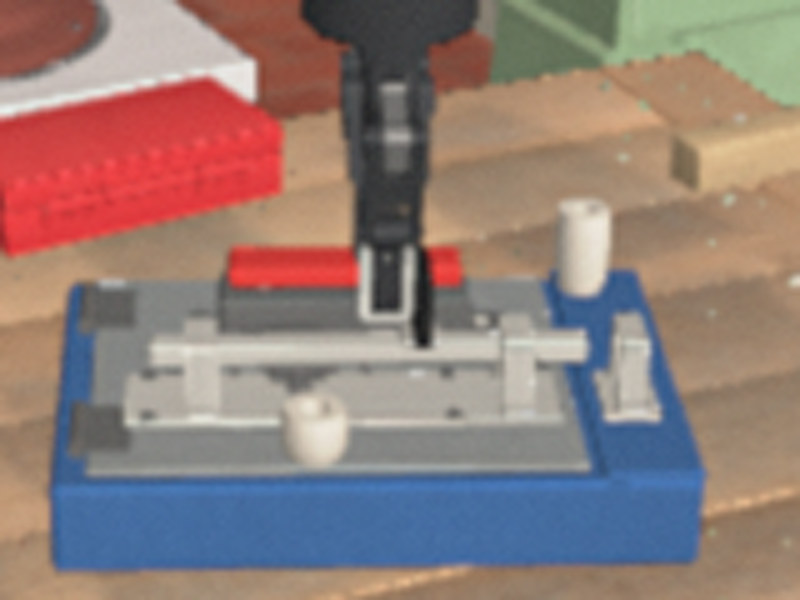

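The bar is still down, and the tab has moved with the finger from crop x 372 to 422, about 20 mm of travel. The bolt tip is approaching the keeper at (585,340).

```bash
python3 -m handwheel '[{"gripper":-0.18,"offset":[4,0,0],"rotation":[0,0,0]},{"gripper":-0.18,"offset":[8,0,0],"rotation":[0,0,0]},{"gripper":-0.18,"offset":[12,0,0],"rotation":[0,0,0]},{"gripper":-0.18,"offset":[15,0,0],"rotation":[0,0,0]},{"gripper":-0.18,"offset":[18,0,0],"rotation":[0,0,0]},{"gripper":-0.18,"offset":[20,0,0],"rotation":[0,0,0]},{"gripper":-0.18,"offset":[21,0,0],"rotation":[0,0,0]},{"gripper":-0.18,"offset":[22,0,0],"rotation":[0,0,0]}]'
python3 -c "
from h import *
to(0,30,.084)"
```

```text
t: 6.75
tool_pos: [0.6173, 0.0093, 0.0851]
tool_rot: [2.651, 1.678, -0.006]
contact_force: [-6.4, -10.2, 7.3]
opening: 0.0502
grip_force: 6.2
t 6.75 box [ 0.7 26.4 85.1] open 50.2 F box [ -1.45 -11.95   7.33]
offset [ 3.6 -0.7  1.1] rot [ 0.001  0.005 -0.001]
```

Force is rising (12 N at y 26.4), so the bolt is near its stop. I'll nudge it to confirm.

```bash
python3 -m handwheel '[{"gripper":-0.18,"offset":[0.5,0,0],"rotation":[0,0,0]},{"gripper":-0.18,"offset":[1,0,0],"rotation":[0,0,0]},{"gripper":-0.18,"offset":[1.5,0,0],"rotation":[0,0,0]},{"gripper":-0.18,"offset":[2,0,0],"rotation":[0,0,0]},{"gripper":-0.18,"offset":[2.5,0,0],"rotation":[0,0,0]},{"gripper":-0.18,"offset":[3,0,0],"rotation":[0,0,0]},{"gripper":-0.18,"offset":[3,0,0],"rotation":[0,0,0]},{"gripper":-0.18,"offset":[3,0,0],"rotation":[0,0,0]}]'
python3 - <<'E'
from h import *
to(0,30,.084)
S=ctrl.get_image('scene')
b=cv2.resize(S['image'][200:320,270:430],None,fx=5,fy=5,interpolation=2)
cv2.imwrite('pics/s5.png',b[:,:,::-1])
E
```

```text
t: 7.75
tool_pos: [0.6173, 0.0094, 0.0851]
tool_rot: [2.651, 1.676, -0.014]
contact_force: [-10.7, -15.3, 10.6]
opening: 0.0504
grip_force: 10.3
t 7.75 box [ 0.6 26.5 85.1] open 50.4 F box [ -3.14 -18.44  10.55]
offset [ 3.5 -0.6  1.1] rot [-0.     0.011 -0.002]
```

View pics/s5.png

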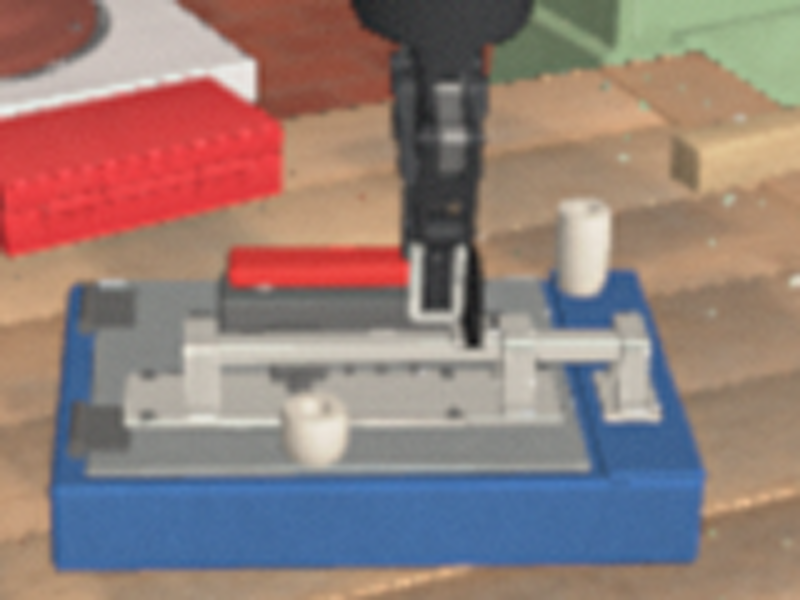

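The bolt is in the keeper, with its tip through the staple at crop (650,345). The force builds without motion, so it is at its stop. I'll ease the push and then lift straight off.

```bash
python3 -m handwheel '[{"gripper":-0.18,"offset":[-3,0,0],"rotation":[0,0,0]},{"gripper":-0.18,"offset":[-5,0,0],"rotation":[0,0,0]},{"gripper":-0.18,"offset":[-5,0,-4],"rotation":[0,0,0]},{"gripper":-0.18,"offset":[-5,0,-9],"rotation":[0,0,0]},{"gripper":-0.18,"offset":[-6,0,-18],"rotation":[0,0,0]},{"gripper":-0.18,"offset":[-8,0,-35],"rotation":[0,0,0]},{"gripper":-0.18,"offset":[-10,0,-60],"rotation":[0,0,0]},{"gripper":-0.18,"offset":[-10,0,-80],"rotation":[0,0,0]}]'
python3 -m handwheel '[{"gripper":-0.18,"offset":[-15,0,-20],"rotation":[0,0,0]},{"gripper":-0.18,"offset":[-40,0,-40],"rotation":[0,0,0]},{"gripper":-0.18,"offset":[-80,0,-50],"rotation":[0,0,0]},{"gripper":-0.18,"offset":[-110,0,-50],"rotation":[0,0,0]},{"gripper":-0.18,"offset":[-120,0,-50],"rotation":[0,0,0]},{"gripper":-0.18,"offset":[-120,0,-50],"rotation":[0,0,0]},{"gripper":-0.18,"offset":[-120,0,-50],"rotation":[0,0,0]},{"gripper":-0.18,"offset":[-120,0,-50],"rotation":[0,0,0]}]'
python3 - <<'E'
from h import *
to(0,30,.084)
S=ctrl.get_image('scene');T=ctrl.get_image('top')
m=mask(S,(20,120,60),(40,255,255),(314,240,372,262)); print(cv2.boundingRect(big(m)))
b=cv2.resize(S['image'][200:320,270:430],None,fx=5,fy=5,interpolation=2)
cv2.imwrite('pics/s6.png',b[:,:,::-1])
E
```

```text
t: 8.8
tool_pos: [0.6149, 0.0057, 0.1664]
tool_rot: [2.654, 1.68, 0.002]
contact_force: [-0.2, 0.1, 0.1]
opening: 0.0508
grip_force: 0.0
t: 9.8
tool_pos: [0.5634, -0.1021, 0.2141]
tool_rot: [-2.653, -1.682, 0.0]
contact_force: [0.0, -0.3, 0.8]
opening: 0.0502
grip_force: 0.0
t 9.8 box [ -0.5 -97.3 214.1] open 50.2 F box [ 0.17 -0.29  0.78]
offset [127.3   0.6 130.1] rot [-0. -0.  0.]
(315, 246, 48, 9)
```

View pics/s6.png

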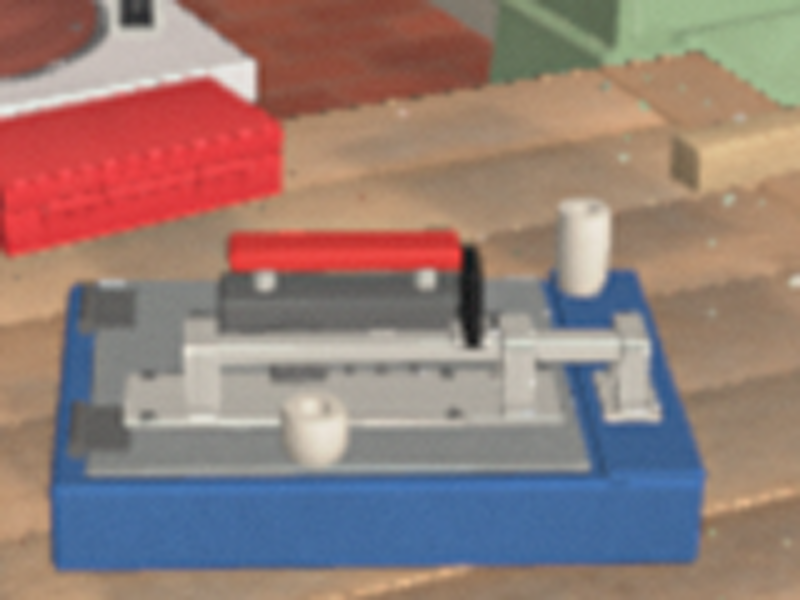

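The red bar is back at its original rectangle (315,246,48x9), so the catch is fully up. The bolt is still in the keeper, the tab is at crop (472,295), the collets haven't moved and the gripper is clear. I'll hand it in.

```bash
python3 -c "
from station import ctrl
print(ctrl.finish_job())"
```

```text
the job is handed in; nothing more can be done
None
```

The box is locked: the bolt is at its stop in the keeper, the catch has sprung fully up, both collets are where they were and the gripper is clear; I handed the job in after about 10 s of the 42 s, and no verdict was returned.

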